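# Blank off the transfer pump: plug in the cam-and-groove coupler, both arms locked down

## Robot

A 6-joint arm with a two-finger parallel gripper is mounted at the origin on the work surface. World frame = base frame: x ahead of the robot, y to its left, z up, the work surface at z = 0. Lengths are in m, angles in rad, forces in N, time in s.
With the tool pointing down it reaches from about 0.425 to 0.95 m from the base axis. Payload 3.5 kg.
Tool frame: the origin (TCP) lies between the finger pads; the fingertips stand 22 mm ahead of it and the grasp point (between the pads) lies 3 mm ahead of it (ctrl.nose_length is the z of the fingertips in the tool frame, in m); z points along the fingers, y is the line along which they close (so a half turn about z gives the same grasp; the last joint's range is limited). The gripper opens to 85 mm and grips with 20 to 120 N. Pads are 22 mm wide; open, the fingers measure 114 mm over their backs; the gripper's body (76 mm by 85 mm) begins 54 mm behind the grasp point. The pads swing forward as they close: fully open they stand 13 mm farther back than shut.
Start: joints at [-1.447, 0.286, 1.577, -0, 1.279, -0.15], TCP at [0.183, -0.65, 0.253] pointing down, gripper open.
Joint ranges: [-2.77, 2.77], [-0.9, 2.22], [0.21, 2.48], [-1.53, 4.67], [0.24, 2.81], [-2.84, 2.84]. Speed limits (rad/s): [2.79, 2.79, 3.14, 3.14, 3.14, 3.14].

## Interface

Orientations are given as a unit quaternion [x, y, z, w].
In Python, from plant import ctrl gives the robot as it stands. The module is installed in compiled form; this text tells all that it offers.
- The arm moves only by the tool send_rows, never from a script. Its argument "rows" is text: rows parted by semicolons, each of 7 numbers parted by spaces: the turn, a rotation vector about the tool's x, y, z in normalised numbers (1 is 90 degrees), then the shift along the tool's x, y, z in shares of 0.5 m (1.0 is 0.5 m), then the opening, from -1 (shut) to 1 (fully open). A call has 1 to 8 rows; each row is the pose to reach, as a shift and turn from the pose commanded when the call began, along the tool's axes at that moment; what a row does not reach only later rows make up. A row lasts 1/8 s, in which the tool goes at most 62.5 mm and 10.7 degrees, less where a joint would pass 70% of its speed; a pose out of reach is approached as far as the arm can. No shift or turn number may pass 1 either way. A call with a gripper value outside its range is refused whole. The fingers move at their own pace and stop on an object; "grip_force" is the grip in N (left out, the last holds). Time passes only in rows, so rows that repeat a pose let the fingers close. It gives the time, the measured TCP pose, the force, the opening and the grip force at its end, in the units of the state.
- ctrl.get_state(): the state, without advancing time (a new reading comes with each control period).
- ctrl.read_camera(name): name is "scene" or "top"; returns a dict with "color" (420x560x3 uint8, red, green, blue), "fx", "fy", "cx", "cy" (pixels), "extrinsics" (4x4, takes a point from world to camera coordinates). Camera axes: x right, y down, z forward; pixel columns grow to the right and rows downward; lengths in m; the calibration is good to about 2 mm. A picture is of the moment at which its call begins. There is no depth.
- ctrl.sign_off(): hands the job in; it is judged then, once.
Trained networks look in a picture, given as the dict that the camera call returned (one of the last four; its "shot" number tells which), for a name from the list of things; names that differ only in an ending like _2 or _b are one class to them, and where a whole thing is asked for, a point or a joint stands for the part that bears it (a point fixed in the world has none). Each returns a list of dicts, best first, with "p" (0 to 1); they miss things now and then, are a little off and sometimes report something else, mostly with a low value. They report only what shows in the picture. A call takes as long as a camera call. They do not tell look-alikes from the thing itself.
- ctrl.look_for(picture, target): "position" ([x, y, z] in m, in the coordinates of the camera as it stood for that picture, good to about 4 mm: the middle of the surface that is visible of it).
The state is a dict: "time": time; "qpos": joint angles; "dq": joint speeds; "joint_efforts": joint torques, N m; "eef_pos": TCP position; "tcp_rot": TCP orientation; "contact_force": force on the tool from outside, world axes, zero at the start; "wrist_torque": the same for the moment, N m; "opening": opening from 0.0 (shut) to 1.0 (fully open); "finger_force": force on a finger pad.
Only numpy, scipy, OpenCV 4.12 (cv2) and the standard library are available. Lean on these libraries where they do the work, as an engineer would, in place of code of your own. Each camera call takes 0.05 s, during which the arm holds its last target. There are 200 camera calls.

## Task

Bottling is finished: blank off the transfer pump. Stand the grooved plug upright in the mouth of the pump's coupler and, with the cam arms still out, push it firmly down into the gasket without ramming it; then swing both cam arms down together, neither running ahead of the other, and squeeze them fully home against the coupler without forcing them. Let go, and leave the bottles, the hose tail and the spanner as they are.

Things in the scene. Friction and masses are not known exactly. Their poses are not given: they have to be found in the camera images.
- pump: Bench transfer pump, fixed: grey plate 270 x 150 mm, steel pump head 84 x 92 mm, 74 mm high, motor to its +x (to 109 mm high). On the head stands a steel 1-inch cam-and-groove coupler, mouth up. Origin: on the bench on the coupler's upright axis; y along the line through its two cam arms, z up. Only the coupler and arms stand above 75 mm within 80 mm of the axis
- coupler_mouth (a point): Centre of the coupler's mouth, level with its rim, 162 mm above the bench. Rim 52 mm outside, coupler 48 mm below it; bore 38.1 mm with a 1 mm lead-in. Arm pins 12 mm below the rim, 23 mm from the axis, in ears that reach out to 28 mm. Axes as the pump's
- gasket_face (a point): On the coupler's axis, top of the soft rubber gasket as it stands free, 24.8 mm below the rim: the plug's underside meets it here. It gives from 6.5 N on, 1.4 N more per mm (13.5 N for 5 mm, 15 N for 6 mm), and after release still holds the plug 5.5 to 6.5 mm down. 7 mm down the plug is home; 8.8 mm (19 N) crushes it. Unpushed, it holds the plug's foot in the cams' way
- cam_l (a joint): Cam arm on the pump's +y side, rad about its level pin: 0 = out and 25 degrees up, 0.436 = level, 2.007 = home, straight down beside the coupler, at its stop. Stiff pin (0.05 N m), stays where left. Below 0.45 its cam is clear of the bore; from about 1.2 on it draws the plug down by its groove, against up to 0.2 N m; from 1.9 on it is past dead centre and stays locked
- cam_r (a joint): Cam arm on the pump's -y side, mirror image of cam_l, same values and behaviour. 5 to 10 N on each arm, 20 to 30 mm from its pin, swings it; a squeeze of 10 to 20 N sends the two home; more than 30 N on each forces them
- tip_l (a point): On the +y arm, mid-thickness, 60 mm from the pin's level along the arm. Arm: aluminium bar 11 mm wide, 6 mm thick, ending 73 mm from the pin. Home: inner face 25 mm, outer face 31 mm from the coupler's axis (last 15 mm flared to 35), so both arms measure 62 mm across. Level: upper face 8 mm above the pin
- tip_r (a point): The same point on the -y arm, which has the same sizes
- plug: Plug: blanked aluminium male half, 0.14 to 0.28 kg, upright on the bench. Origin: centre of its underside; x along its grip bar, z up. Foot 36.6 mm diameter (1.5 mm chamfer), groove 23 mm diameter from 9 to 27 mm up, then 35.4 mm, flange 46 mm from 36 to 39 mm, then the bar 36 mm long, 14 mm thick (along y), top at 52.5 mm. Fits the bore in any yaw, 0.75 mm play all round
- bottle: Bystander: amber bottle with black cap, 48 mm diameter, 125 mm tall; origin centre of the underside
- bottle2: Bystander: black bottle, 42 mm diameter, 90 mm tall; origin centre of the underside
- hosetail: Bystander: steel hose-tail fitting, ribbed, 45 mm across, 50 mm tall, with no groove and no bar; origin centre of the underside
- spanner: Bystander: open-ended spanner 170 mm long lying flat on the bench; origin centre of its underside
There are look-alikes about, which are no part of the job. Leave any red or yellow look-alike of the plug alone.

How it is judged:
On the way:
1. the plug stands in the coupler, pushed at least 5 mm into the gasket, with both cam arms still out (x of plug in the frame of pump between -0.002 and 0.002 m and y of plug in the frame of pump between -0.002 and 0.002 m and angle between plug's own z axis and vertical below 0.06 rad and z of plug in the frame of pump below 0.1322 m and value of joint each of cam_l, cam_r below 0.9 rad), for 0.2 s.
At the end, for the whole second after the job is handed in: the plug stands upright (within 3.4 degrees) in the coupler, within 2 mm of its axis and drawn down to within about 1 mm of home (6 mm into the gasket), both cam arms home (within 0.07 rad of their stop), the plug at rest, and nothing touched by the robot (x of plug in the frame of pump between -0.002 and 0.002 m and y of plug in the frame of pump between -0.002 and 0.002 m and angle between plug's own z axis and vertical below 0.06 rad and z of plug in the frame of pump below 0.1312 m and value of joint each of cam_l, cam_r above 1.94 rad and linear speed of plug below 0.01 m/s).
It fails at once if one cam arm runs well ahead of the other on the way down (by 0.4 to 0.8 rad) ((value of joint cam_l above 0.8 rad and value of joint cam_r below 0.4 rad) or (value of joint cam_l above 1.15 rad and value of joint cam_r below 0.75 rad) or (value of joint cam_l above 1.5 rad and value of joint cam_r below 1.1 rad) or (value of joint cam_l above 1.9 rad and value of joint cam_r below 1.5 rad) or (value of joint cam_r above 0.8 rad and value of joint cam_l below 0.4 rad) or (value of joint cam_r above 1.15 rad and value of joint cam_l below 0.75 rad) or (value of joint cam_r above 1.5 rad and value of joint cam_l below 1.1 rad) or (value of joint cam_r above 1.9 rad and value of joint cam_l below 1.5 rad)).
It fails at once if the gasket is crushed: the plug is driven 8.8 mm into it, well below home (x of plug in the frame of pump between -0.002 and 0.002 m and y of plug in the frame of pump between -0.002 and 0.002 m and z of plug in the frame of pump below 0.1284 m).
It fails at once if the cam arms are forced: the fingers load the coupler and its arms with more than 60 N in all (30 N on each arm) (contact force between the fingers and pump above 60 N).
It fails at once if a bystander is shifted by more than 25 mm or knocked over (distance of any of bottle, bottle2, hosetail, spanner from where it was at the start of the episode above 0.025 m or angle between any of bottle, bottle2, hosetail, spanner's own z axis and vertical above 0.5 rad).
It also fails if it takes over 72 s, if anything falls off the work surface, if the arm or the gripper's body presses on something with over 40 N, if the wrist force passes 120 N, or if a joint passes its speed limit or range.

## Working session

There is one attempt and no reset: what is moved stays moved. The work goes in short steps, Python scripts to look and compute and a tool call to move; the robot and the scene stay as the last step left them, time stands still between calls to the robot, and variables do not carry over. Pictures are saved under pics/ and viewed, at most 10 in all, crops included, and the job is handed in when it is done.

Besides the shell and the picture viewer there is one more tool, called after "Request:" in YAML: its name, and indented under it one key for each argument. send_rows: Moves the arm, as the interface text tells. Its arguments: {"type":"object","properties":{"rows":{"type":"string"},"grip_force":{"type":"number"}},"required":["rows"]}

```bash
mkdir -p pics; cat > h.py <<'E'
import numpy as np, cv2
from plant import ctrl
def shot(name):
    return ctrl.read_camera(name)
def save(p,f,box=None,s=1):
    im=cv2.cvtColor(p["color"],cv2.COLOR_RGB2BGR)
    if box: im=im[box[1]:box[3],box[0]:box[2]]
    if s!=1: im=cv2.resize(im,None,fx=s,fy=s,interpolation=cv2.INTER_CUBIC)
    cv2.imwrite("pics/"+f,im)
def c2w(p,x):
    E=np.array(p["extrinsics"]); return E[:3,:3].T@(np.array(x)-E[:3,3])
def pix(p,X):
    E=np.array(p["extrinsics"]); c=E[:3,:3]@np.array(X)+E[:3,3]
    return np.array([p["fx"]*c[0]/c[2]+p["cx"],p["fy"]*c[1]/c[2]+p["cy"]])
def onz(p,u,v,z):
    E=np.array(p["extrinsics"]); R=E[:3,:3]; o=-R.T@E[:3,3]
    d=R.T@np.array([(u-p["cx"])/p["fx"],(v-p["cy"])/p["fy"],1]); return o+d*(z-o[2])/d[2]
E
python3 - <<'E'
from h import *
np.set_printoptions(precision=4,suppress=True)
ps=[shot("scene"),shot("top")]
save(ps[0],"s0.png");save(ps[1],"t0.png")
for n,p in zip("st",ps):
    print(n,p["fx"],p["extrinsics"])
    for t in ["plug","coupler_mouth","tip_l","tip_r","pump","bottle","bottle2","hosetail","spanner"]:
        for r in ctrl.look_for(p,t)[:4]:
            w=c2w(p,r["position"]);print(t,round(r["p"],2),w,pix(p,w).round())
s=ctrl.get_state();print(s["eef_pos"],s["tcp_rot"],s["contact_force"],s["time"])
E
```

```text
s 519.8384774219154 [[ 0.0178  0.9998  0.012   0.0417]
 [ 0.7568 -0.0056 -0.6536 -0.3417]
 [-0.6534  0.0207 -0.7567  1.9231]
 [ 0.      0.      0.      1.    ]]
plug 0.81 [ 0.525  -0.3059  0.0384] [199. 214.]
plug 0.7 [ 0.4533 -0.3835  0.0358] [176. 196.]
plug 0.55 [ 0.4397 -0.3026  0.0361] [202. 193.]
coupler_mouth 0.95 [ 0.5952 -0.0256  0.0647] [294. 226.]
pump 0.66 [ 0.598  -0.0221  0.0631] [295. 227.]
bottle 0.72 [0.6789 0.2557 0.0514] [396. 252.]
bottle 0.67 [0.4715 0.323  0.0675] [408. 193.]
bottle2 0.72 [0.6789 0.2557 0.0514] [396. 252.]
bottle2 0.67 [0.4715 0.323  0.0675] [408. 193.]
hosetail 0.54 [ 0.6316 -0.2646  0.0144] [211. 247.]
spanner 0.53 [ 0.5247 -0.4785  0.0058] [142. 221.]
t 435.74290925173807 [[-0.0015 -0.9996  0.0271 -0.0767]
 [-0.9961 -0.0009 -0.0882  0.5346]
 [ 0.0882 -0.0271 -0.9957  1.0718]
 [ 0.      0.      0.      1.    ]]
plug 0.81 [ 0.5172 -0.3013  0.0388] [360. 213.]
plug 0.65 [ 0.4263 -0.2989  0.0407] [360. 250.]
plug 0.61 [ 0.4408 -0.3817  0.038 ] [393. 244.]
coupler_mouth 0.58 [ 0.5535 -0.0296  0.0752] [251. 197.]
tip_l 0.75 [0.5241 0.0544 0.1679] [211. 206.]
tip_l 0.64 [ 0.4731 -0.0537  0.1722] [261. 229.]
tip_r 0.75 [0.5241 0.0544 0.1679] [211. 206.]
tip_r 0.64 [ 0.4731 -0.0537  0.1722] [261. 229.]
pump 0.68 [ 0.5532 -0.0256  0.0693] [249. 197.]
bottle 0.67 [0.4562 0.3243 0.0804] [100. 238.]
bottle 0.66 [0.6625 0.2571 0.0583] [134. 153.]
bottle2 0.67 [0.4562 0.3243 0.0804] [100. 238.]
bottle2 0.66 [0.6625 0.2571 0.0583] [134. 153.]
hosetail 0.6 [ 0.6211 -0.2557  0.0139] [339. 174.]
spanner 0.62 [ 0.5132 -0.4741  0.0069] [424. 216.]
[ 0.1825 -0.6498  0.2533] [ 0.9906  0.1365 -0.     -0.    ] [0.5105 0.1315 0.0497] 1.0
```

View pics/s0.png

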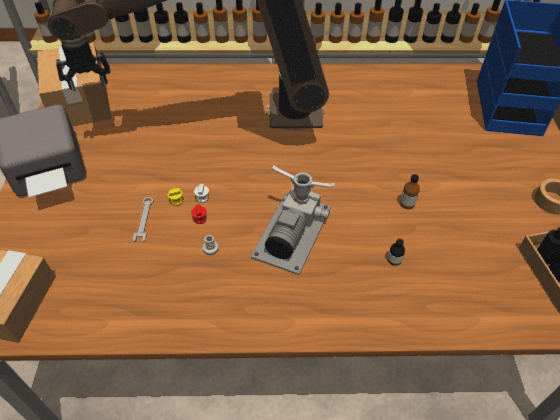

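```bash
python3 - <<'E'
import cv2
im=cv2.imread("pics/t0.png")
cv2.imwrite("pics/t0b.png",cv2.resize(im[140:300,180:440],None,fx=3,fy=3,interpolation=cv2.INTER_CUBIC))
E
```

```text
(no output)
```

View pics/t0b.png

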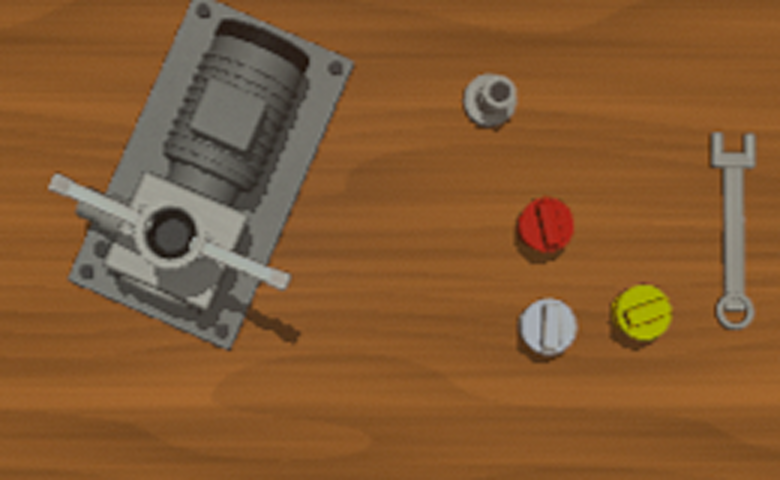

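The scene view (s0) shows three plug-like objects: yellow (176,196), silver (202,193) and red (199,214). The hose tail is at (210,243), the coupler mouth at (303,181), and the arms are raised on either side of it. In the top view the silver plug is at about (362,249) and the mouth at about (237,218).
The silver one fits: bare aluminium with a grip bar. Red and yellow are look-alikes, and the hose tail has no bar. I'll confirm with one enlarged crop.

```bash
python3 - <<'E'
import cv2,numpy as np
a=cv2.imread("pics/t0.png");b=cv2.imread("pics/s0.png")
r=lambda i,x,y,h:cv2.resize(i[y-h:y+h,x-h:x+h],(390,290) if 0 else (290,290),interpolation=cv2.INTER_CUBIC)
cv2.imwrite("pics/c.png",np.vstack([np.hstack([r(a,362,249,18),r(a,237,217,42)]),np.hstack([r(b,202,193,14),r(b,303,181,36)])]))
E
```

```text
(no output)
```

View pics/c.png

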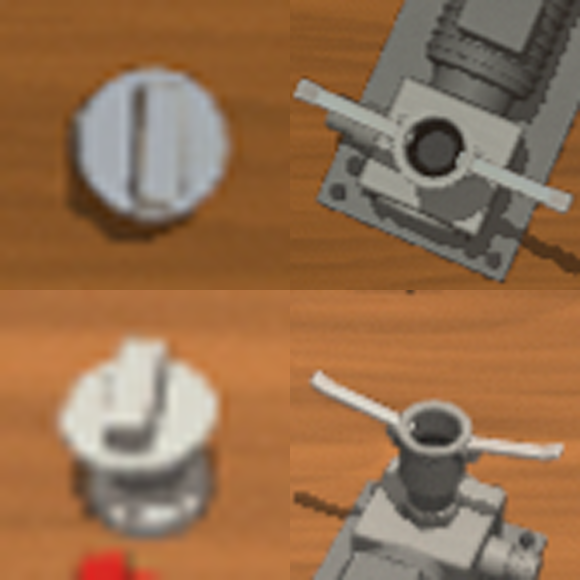

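The crop shows the silver object with flange, upright bar and waisted groove, so it is the plug. The coupler's mouth and both raised arms are clear.

```bash
cat >> h.py <<'E'
from scipy.optimize import minimize
def samp(im,uv): return cv2.remap(im,uv[:,0].astype(np.float32)[None],uv[:,1].astype(np.float32)[None],cv2.INTER_LINEAR)[0]
def circ(p,im,x0,z,r,sign,d=.0015):
    im=cv2.GaussianBlur(im.astype(np.float32),(0,0),0.7)
    t=np.linspace(0,2*np.pi,180,endpoint=False)
    def f(q,rr=None):
        R=r if len(q)<3 else q[2]
        S=[samp(im,np.array([pix(p,[q[0]+a*np.cos(k),q[1]+a*np.sin(k),z]) for k in t])) for a in (R-d,R+d)]
        return -sign*np.mean(S[1]-S[0])
    best=min(((f([x0[0]+i*.003,x0[1]+j*.003]),x0[0]+i*.003,x0[1]+j*.003) for i in range(-3,4) for j in range(-3,4)))
    m=minimize(f,best[1:],method="Nelder-Mead",options=dict(initial_simplex=[best[1:],(best[1]+.002,best[2]),(best[1],best[2]+.002)],xatol=5e-5,fatol=1e-3))
    return m.x,-m.fun
E
python3 - <<'E'
from h import *
np.set_printoptions(precision=4,suppress=True)
for n,pl,mo,tips in [("top",(362.9,248.7),(236.7,217.6),[(200,201),(274.3,233.3)]),("scene",(201.3,190.6),(303,179),None)]:
    p=shot(n);c=p["color"];g=c.mean(2);sat=cv2.cvtColor(c,cv2.COLOR_RGB2HSV)[...,1]
    P=onz(p,*pl,.039);M=onz(p,*mo,.162);print(n,P,M)
    for r in (.0225,.023,.0235): print(" plug",circ(p,sat,P[:2],.039,r,1))
    for r in (.019,.020): print(" bore",circ(p,g,M[:2],.162,r,1))
    print(" rim",circ(p,sat if 0 else g,M[:2],.162,.026,-1))
    for t in ((200,201),(274.3,233.3)) if n=="top" else ((268+50/4.03-22+22-1,145+88/4.03),(267+268/4.03,145+160/4.03)): print(" tip",t,onz(p,*t,.185))
E
```

```text
top [ 0.4291 -0.3068  0.039 ] [ 0.4984 -0.0004  0.162 ]
 plug (array([ 0.4297, -0.3053]), np.float64(76.4791259765625))
 plug (array([ 0.4296, -0.3055]), np.float64(82.9648666381836))
 plug (array([ 0.4297, -0.3054]), np.float64(85.86359405517578))
 bore (array([0.4993, 0.0006]), np.float64(59.26016616821289))
 bore (array([0.4993, 0.0006]), np.float64(53.332027435302734))
 rim (array([0.4996, 0.0002]), np.float64(13.778349876403809))
 tip (200, 201) [0.5325 0.077  0.185 ]
 tip (274.3, 233.3) [ 0.4634 -0.0819  0.185 ]
scene [ 0.4334 -0.3061  0.039 ] [0.5026 0.0003 0.162 ]
 plug (array([ 0.4323, -0.3077]), np.float64(37.50990295410156))
 plug (array([ 0.4327, -0.3074]), np.float64(39.244380950927734))
 plug (array([ 0.4329, -0.3074]), np.float64(39.96138381958008))
 bore (array([ 0.5016, -0.0007]), np.float64(32.80379104614258))
 bore (array([ 0.5006, -0.0011]), np.float64(28.41206932067871))
 rim (array([ 0.5015, -0.0014]), np.float64(18.769227981567383))
 tip (279.40694789081886, 166.83622828784118) [ 0.4766 -0.0663  0.185 ]
 tip (333.5012406947891, 184.70223325062034) [0.5464 0.0814 0.185 ]
```

```bash
cat >> h.py <<'E'
from scipy.spatial.transform import Rotation as Ro
def go(pos,yaw=None):
    s=ctrl.get_state();R=Ro.from_quat(s["tcp_rot"])
    T=R if yaw is None else Ro.from_euler("z",yaw,degrees=True)*Ro.from_quat([1,0,0,0])
    print("t",round(s["time"],2),"at",np.round(s["eef_pos"],4),"turn",np.degrees((R.inv()*T).as_rotvec()).round(2),"shift",(1000*R.inv().apply(np.array(pos)-s["eef_pos"])).round(1),"F",np.round(s["contact_force"],1),"M",np.round(s["wrist_torque"],2),"op",round(s["opening"],3),"ff",np.round(s["finger_force"],1))
E
python3 - <<'E'
from h import *
print(ctrl.nose_length)
go([.431,-.3063,.13],0)
p=shot("top");g=p["color"].mean(2)
# bar yaw: coarse line check via edges near plug top
c=pix(p,[.43,-.3058,.0525])
im=p["color"][int(c[1])-11:int(c[1])+12,int(c[0])-9:int(c[0])+10]
gx=cv2.Sobel(cv2.resize(im,None,fx=4,fy=4,interpolation=cv2.INTER_CUBIC).mean(2),cv2.CV_64F,1,0);gy=cv2.Sobel(cv2.resize(im,None,fx=4,fy=4,interpolation=cv2.INTER_CUBIC).mean(2),cv2.CV_64F,0,1)
J=np.array([[ (gx*gx).sum(),(gx*gy).sum()],[(gx*gy).sum(),(gy*gy).sum()]]);print(np.degrees(.5*np.arctan2(2*J[0,1],J[0,0]-J[1,1])))
E
```

```text
0.022
t 1.1 at [ 0.1825 -0.6498  0.2534] turn [ 0.    0.   15.69] shift [ 332.1 -263.6  123.3] F [-0.  -0.3  0.8] M [-0.   -0.05 -0.  ] op 1.0 ff 0.0
-12.79908231891328
```

```bash
python3 - <<'E'
from h import *
for n,c0 in (("top",(.4297,-.3054)),("scene",(.4327,-.3074))):
    p=shot(n);ims=[cv2.GaussianBlur(p["color"][...,k].astype(np.float32),(0,0),.6) for k in range(3)]
    L=np.linspace(-.016,.016,25);res=[]
    for yaw in range(-40,41,4):
        a=np.radians(yaw);ex=np.array([np.cos(a),np.sin(a)]);ey=np.array([-ex[1],ex[0]])
        tot=0
        for zz,sides in ((.0525,(1,-1)),):
          for s in sides:
            b=[]
            for off in np.arange(-.002,.0021,.001):
                v=[np.array([samp(im,np.array([pix(p,[*(np.array(c0)+l*ex+(s*.007+off+d)*ey),zz]) for l in L])) for im in ims]) for d in (-.0012,.0012)]
                b.append(abs((v[0]-v[1]).mean()))
            tot+=max(b)
        res.append((round(float(tot),1),yaw))
    print(n,res)
E
```

```text
top [(5.6, -40), (5.6, -36), (5.0, -32), (5.0, -28), (7.1, -24), (12.4, -20), (19.6, -16), (26.0, -12), (30.6, -8), (35.1, -4), (34.7, 0), (25.7, 4), (16.9, 8), (9.6, 12), (4.4, 16), (1.6, 20), (3.3, 24), (5.3, 28), (6.9, 32), (8.3, 36), (7.5, 40)]
scene [(17.6, -40), (17.0, -36), (18.1, -32), (19.5, -28), (21.8, -24), (24.6, -20), (27.0, -16), (28.9, -12), (31.8, -8), (33.3, -4), (31.3, 0), (28.3, 4), (26.8, 8), (21.8, 12), (18.3, 16), (13.9, 20), (9.1, 24), (5.4, 28), (4.2, 32), (4.7, 36), (5.0, 40)]
```

Units first: shifts go in shares of 0.5 m and turns go in shares of 90 degrees. So 332 mm / 500 = 0.664, 275 mm / 500 = 0.55, 15.7 degrees / 90 = 0.1744.

Request:
send_rows:
  rows: "0 0 0.0889 0.12 -0.1 0.02 0; 0 0 0.1744 0.22 -0.18 0.04 0; 0 0 0.1744 0.33 -0.26 0.06 0; 0 0 0.1744 0.44 -0.35 0.1 0; 0 0 0.1744 0.55 -0.44 0.16 0; 0 0 0.1744 0.664 -0.5272 0.22 0; 0 0 0.1744 0.664 -0.5272 0.246 0; 0 0 0.1744 0.664 -0.5272 0.246 0"
  grip_force: 40

```text
time: 2.25
eef_pos: [0.4309, -0.3023, 0.1276]
tcp_rot: [1.0, 0.002, -0.002, -0.002]
contact_force: [-0.6, -0.7, 0.1]
opening: 0.501
finger_force: 0.0
```

```bash
python3 -c "
from h import *
go([.431,-.3063,.064],-3)"
```

```text
t 2.25 at [ 0.4309 -0.3023  0.1276] turn [-0.24  0.21  3.23] shift [ 0.3  4.3 63.6] F [-0.6 -0.7  0.1] M [-0.07 -0.   -0.02] op 0.501 ff 0.0
```

To row units: 66 mm / 500 = 0.132, 55 mm / 500 = 0.11, 3 degrees / 90 = 0.0333.

Request:
send_rows:
  rows: "0 0 0.0333 0 0 0 0; 0 0 0.0333 0 0 0.04 0; 0 0 0.0333 0 0 0.08 0; 0 0 0.0333 0 0 0.11 0; 0 0 0.0333 0 0 0.132 0; 0 0 0.0333 0 0 0.132 0; 0 0 0.0333 0 0 0.132 0"

```text
time: 3.12
eef_pos: [0.4312, -0.3068, 0.0649]
tcp_rot: [1.0, -0.026, 0.0, 0.0]
contact_force: [0.7, -0.7, 0.4]
opening: 0.5
finger_force: 0.0
```

```bash
python3 - <<'E'
from h import *
go([.431,-.3063,.063],-3)
p=shot("scene");save(p,"g1.png",(150,130,260,230),6)
E
```

```text
t 3.12 at [ 0.4312 -0.3068  0.0649] turn [ 0.05 -0.05 -0.02] shift [-0.3 -0.5  1.9] F [ 0.7 -0.7  0.4] M [-0.02  0.   -0.04] op 0.5 ff 0.0
```

View pics/g1.png

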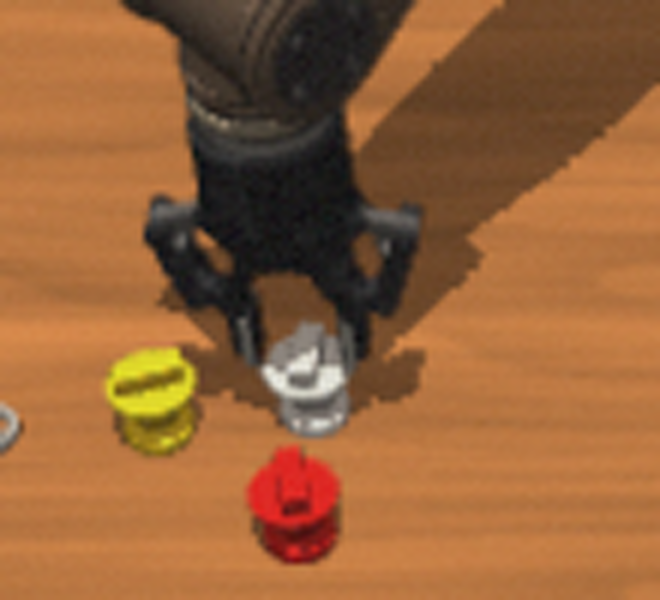

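The fingers (crop about (245,330) and (355,340)) straddle the silver plug's bar at (305,350). The yellow and red look-alikes are clear. I'll close now.

To row units: 1 mm / 500 = 0.002.

Request:
send_rows:
  rows: "0 0 0 0 0 0.002 -1; 0 0 0 0 0 0.002 -1; 0 0 0 0 0 0.002 -1; 0 0 0 0 0 0.002 -1; 0 0 0 0 0 0.002 -1; 0 0 0 0 0 0.002 -1"
  grip_force: 70

```text
time: 3.92
eef_pos: [0.4312, -0.3065, 0.0639]
tcp_rot: [1.0, -0.026, 0.0, 0.0]
contact_force: [-0.3, 1.1, 5.7]
opening: 0.134
finger_force: 70.8
```

```bash
python3 - <<'E'
from h import *
go([.431,-.3063,.3])
E
```

```text
t 3.92 at [ 0.4312 -0.3065  0.0639] turn [0. 0. 0.] shift [-1.000e-01 -1.000e-01 -2.361e+02] F [-0.3  1.1  5.7] M [ 0.26  0.03 -0.02] op 0.134 ff 70.8
```

To row units: -210 mm / 500 = -0.42, -190 mm / 500 = -0.38.

Request:
send_rows:
  rows: "0 0 0 0 0 -0.04 -1; 0 0 0 0 0 -0.14 -1; 0 0 0 0 0 -0.26 -1; 0 0 0 0 0 -0.38 -1; 0 0 0 0 0 -0.42 -1; 0 0 0 0 0 -0.42 -1"

```text
time: 4.68
eef_pos: [0.4312, -0.3068, 0.2744]
tcp_rot: [1.0, -0.026, 0.001, 0.001]
contact_force: [-0.7, 0.2, -2.2]
opening: 0.139
finger_force: 70.0
```

Request:
send_rows:
  rows: "0 0 0 0.014 -0.08 0 -1; 0 0 0 0.034 -0.2 0 -1; 0 0 0 0.056 -0.32 0 -1; 0 0 0 0.076 -0.44 0 -1; 0 0 0 0.096 -0.56 0 -1; 0 0 0 0.1064 -0.6184 0 -1; 0 0 0 0.1064 -0.6184 0 -1; 0 0 0 0.1064 -0.6184 0 -1"

```text
time: 5.68
eef_pos: [0.4994, -0.0006, 0.2711]
tcp_rot: [1.0, -0.026, -0.002, -0.0]
contact_force: [0.1, -0.3, -2.9]
opening: 0.136
finger_force: 69.9
```

```bash
python3 - <<'E'
from h import *
np.set_printoptions(precision=4,suppress=True)
go([.5005,-.0005,.238],-3)
p=shot("top");q=shot("scene")
a=cv2.cvtColor(p["color"],cv2.COLOR_RGB2BGR);b=cv2.cvtColor(q["color"],cv2.COLOR_RGB2BGR)
r=lambda i,x,y,h:cv2.resize(i[y-h:y+h,x-h:x+h],(400,400),interpolation=cv2.INTER_CUBIC)
cv2.imwrite("pics/v1.png",np.hstack([r(a,237,217,40),r(b,303,165,40)]))
E
```

```text
t 5.67 at [ 0.4994 -0.0006  0.2711] turn [ 0.    0.22 -0.01] shift [ 1.2 -0.2 33.1] F [ 0.1 -0.3 -2.9] M [-0.03  0.    0.01] op 0.136 ff 69.9
```

View pics/v1.png

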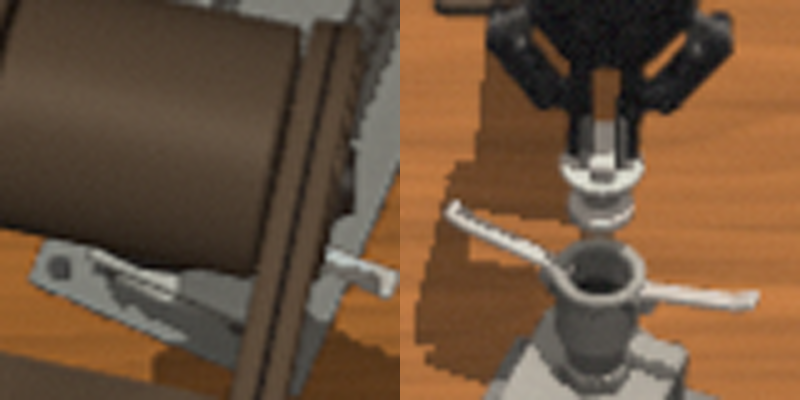

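The plug is held upright. In the scene crop its foot is at about (601,215), above the mouth at about (598,270). I'll settle lower and measure the offset.

To row units: 24 mm / 500 = 0.048, 12 mm / 500 = 0.024.

Request:
send_rows:
  rows: "0 0 0 0 0 0.024 -1; 0 0 0 0 0 0.048 -1; 0 0 0 0 0 0.048 -1; 0 0 0 0 0 0.048 -1"

```text
time: 6.28
eef_pos: [0.5003, -0.0004, 0.2493]
tcp_rot: [1.0, -0.026, -0.0, -0.0]
contact_force: [-0.0, 0.2, -1.7]
opening: 0.141
finger_force: 69.9
```

```bash
python3 - <<'E'
from h import *
np.set_printoptions(precision=4,suppress=True)
go([.5005,-.0005,.238],-3)
z=ctrl.get_state()["eef_pos"][2]-.0639
q=shot("scene");g=q["color"].mean(2)
sat=cv2.cvtColor(q["color"],cv2.COLOR_RGB2HSV)[...,1]
def arc(im,z,r,sign,c0,lo,hi,d=.0015):
    im=cv2.GaussianBlur(im.astype(np.float32),(0,0),.7);t=np.radians(np.linspace(lo,hi,90))
    f=lambda c:-sign*np.mean(np.subtract(*[samp(im,np.array([pix(q,[c[0]+a*np.cos(k),c[1]+a*np.sin(k),z]) for k in t])) for a in (r+d,r-d)]))
    b=min((f((c0[0]+i*.001,c0[1]+j*.001)),c0[0]+i*.001,c0[1]+j*.001) for i in range(-6,7) for j in range(-6,7))
    m=minimize(f,b[1:],method="Nelder-Mead",options=dict(initial_simplex=[b[1:],(b[1]+.001,b[2]),(b[1],b[2]+.001)],xatol=5e-5,fatol=1e-3));return m.x,-m.fun
print("flange front",arc(sat,z+.036,.023,1,(.5015,-.001),-100,100), arc(g,z+.039,.023,-1,(.5015,-.001),-100,100))
print("foot",arc(sat,z+.0015,.0183,1,(.5015,-.001),-90,90,),arc(g,z,.0168,-1,(.5015,-.001),-90,90))
for r in (.019,.0195,.02): print("bore",arc(g,.162,r,1,(.5015,-.001),-180,180))
print("rim",arc(g,.162,.026,-1,(.5015,-.001),-180,180))
E
```

```text
t 6.28 at [ 0.5003 -0.0004  0.2493] turn [-0.    0.01 -0.03] shift [ 0.2  0.1 11.3] F [-0.   0.2 -1.7] M [ 0.   -0.08  0.02] op 0.141 ff 69.9
flange front (array([ 0.5008, -0.0024]), np.float64(37.63301086425781)) (array([ 0.5023, -0.0024]), np.float64(36.76082229614258))
foot (array([ 0.4936, -0.0008]), np.float64(21.906536102294922)) (array([ 0.4974, -0.0009]), np.float64(18.119382858276367))
bore (array([ 0.5015, -0.0012]), np.float64(23.771717071533203))
bore (array([ 0.5011, -0.0015]), np.float64(22.4196720123291))
bore (array([ 0.5003, -0.0015]), np.float64(21.33607292175293))
rim (array([ 0.5027, -0.001 ]), np.float64(14.967118263244629))
```

To row units: 28 mm / 500 = 0.056, 26 mm / 500 = 0.052.

Request:
send_rows:
  rows: "0 0 0 0 0 0.02 -1; 0 0 0 0 0 0.036 -1; 0 0 0 0 0 0.044 -1; 0 0 0 0 0 0.048 -1; 0 0 0 0 0 0.052 -1; 0 0 0 0 0 0.056 -1; 0 0 0 0 0 0.056 -1"

```text
time: 7.2
eef_pos: [0.5002, -0.0003, 0.2213]
tcp_rot: [1.0, -0.026, -0.0, 0.0]
contact_force: [0.3, -0.5, -1.9]
opening: 0.132
finger_force: 69.9
```

```bash
python3 -c "
from h import *
go([.5005,-.0005,.2011],-3)"
```

```text
t 7.2 at [ 5.002e-01 -3.000e-04  2.213e-01] turn [ 0.    0.01 -0.02] shift [ 0.3  0.2 20.2] F [ 0.3 -0.5 -1.9] M [-0.03 -0.01  0.06] op 0.132 ff 69.9
```

To row units: 22 mm / 500 = 0.044, 20 mm / 500 = 0.04.

Request:
send_rows:
  rows: "0 0 0 0 0 0.01 -1; 0 0 0 0 0 0.02 -1; 0 0 0 0 0 0.03 -1; 0 0 0 0 0 0.036 -1; 0 0 0 0 0 0.04 -1; 0 0 0 0 0 0.044 -1; 0 0 0 0 0 0.044 -1; 0 0 0 0 0 0.044 -1"

```text
time: 8.2
eef_pos: [0.5005, -0.0003, 0.2003]
tcp_rot: [1.0, -0.026, 0.0, 0.0]
contact_force: [-3.6, 0.3, 5.6]
opening: 0.137
finger_force: 70.8
```

```bash
python3 -c "
from h import *
go([.5005,-.0005,.195],-3)"
```

```text
t 8.2 at [ 5.005e-01 -3.000e-04  2.003e-01] turn [ 0.   -0.03 -0.01] shift [0.1 0.2 5.3] F [-3.6  0.3  5.6] M [ 0.11  0.65 -0.04] op 0.137 ff 70.8
```

To row units: 5 mm / 500 = 0.01, 4 mm / 500 = 0.008.

Request:
send_rows:
  rows: "0 0 0 -0.0008 0 0.002 -1; 0 0 0 -0.0008 0 0.004 -1; 0 0 0 -0.0008 0 0.006 -1; 0 0 0 -0.0008 0 0.008 -1; 0 0 0 -0.0008 0 0.01 -1; 0 0 0 -0.0008 0 0.01 -1; 0 0 0 -0.0008 0 0.01 -1"

```text
time: 9.07
eef_pos: [0.5005, -0.0003, 0.1965]
tcp_rot: [1.0, -0.026, 0.001, 0.0]
contact_force: [-4.9, 1.8, 8.6]
opening: 0.137
finger_force: 71.4
```

```bash
python3 -c "
from h import *
go([.5005,-.0005,.195],-3)"
```

```text
t 9.07 at [ 5.005e-01 -3.000e-04  1.965e-01] turn [ 0.   -0.09 -0.  ] shift [0.  0.2 1.5] F [-4.9  1.8  8.6] M [ 0.24  0.84 -0.05] op 0.137 ff 71.4
```

To row units: 2 mm / 500 = 0.004, 1 mm / 500 = 0.002.

Request:
send_rows:
  rows: "0 0 0 -0.0012 0 0.002 -1; 0 0 0 -0.0012 0 0.004 -1; 0 0 0 -0.0012 0 0.004 -1; 0 0 0 -0.0012 0 0.004 -1"

```text
time: 9.57
eef_pos: [0.5004, -0.0002, 0.1952]
tcp_rot: [1.0, -0.026, 0.001, 0.0]
contact_force: [-4.1, 3.0, 11.6]
opening: 0.139
finger_force: 71.6
```

```bash
python3 -c "
from h import *
go([.5005,-.0005,.195],-3)"
```

```text
t 9.57 at [ 5.004e-01 -2.000e-04  1.952e-01] turn [ 0.   -0.17 -0.  ] shift [0.1 0.3 0.2] F [-4.1  3.  11.6] M [0.23 0.88 0.02] op 0.139 ff 71.6
```

To row units: 1.4 mm / 500 = 0.0028, 0.7 mm / 500 = 0.0014.

Request:
send_rows:
  rows: "0 0 0 -0.0006 0.0008 0.0014 -1; 0 0 0 -0.0006 0.0008 0.0028 -1; 0 0 0 -0.0006 0.0008 0.0028 -1; 0 0 0 -0.0006 0.0008 0.0028 -1; 0 0 0 -0.0006 0.0008 0.0028 -1"

```text
time: 10.2
eef_pos: [0.5004, -0.0003, 0.1943]
tcp_rot: [1.0, -0.026, 0.002, -0.0]
contact_force: [-3.6, 2.4, 12.2]
opening: 0.135
finger_force: 71.9
```

```bash
python3 -c "
from h import *
go([.5005,-.0005,.195],-3)"
```

```text
t 10.2 at [ 5.004e-01 -3.000e-04  1.943e-01] turn [-0.04 -0.22 -0.01] shift [ 0.1  0.2 -0.7] F [-3.6  2.4 12.2] M [ 0.47  0.86 -0.04] op 0.135 ff 71.9
```

To row units: 1 mm / 500 = 0.002, 0.5 mm / 500 = 0.001.

Request:
send_rows:
  rows: "0 0 0 -0.0006 0.0004 0.001 -1; 0 0 0 -0.0006 0.0004 0.002 -1; 0 0 0 -0.0006 0.0004 0.002 -1; 0 0 0 -0.0006 0.0004 0.002 -1; 0 0 0 -0.0006 0.0004 0.002 -1"

```text
time: 10.82
eef_pos: [0.5003, -0.0004, 0.1937]
tcp_rot: [1.0, -0.026, 0.002, -0.0]
contact_force: [-3.8, 3.2, 13.3]
opening: 0.139
finger_force: 72.0
```

```bash
python3 -c "
from h import *
go([.5005,-.0005,.195],-3)"
```

```text
t 10.82 at [ 5.003e-01 -4.000e-04  1.937e-01] turn [-0.06 -0.26 -0.02] shift [ 0.2  0.1 -1.3] F [-3.8  3.2 13.3] M [ 0.6   0.88 -0.03] op 0.139 ff 72.0
```

To row units: -75 mm / 500 = -0.15, -40 mm / 500 = -0.08.

Request:
send_rows:
  rows: "0 0 0 0 0 0 -0.3; 0 0 0 0 0 0 -0.3; 0 0 0 0 0 0 -0.3; 0 0 0 0 0 -0.02 -0.3; 0 0 0 0 0 -0.08 -0.3; 0 0 0 0 0 -0.15 -0.3; 0 0 0 0 0 -0.15 -0.3"
  grip_force: 20

```text
time: 11.7
eef_pos: [0.5002, -0.0012, 0.2681]
tcp_rot: [1.0, -0.026, 0.003, 0.001]
contact_force: [0.5, 0.1, -0.3]
opening: 0.348
finger_force: 0.0
```

```bash
python3 - <<'E'
from h import *
go([.5003,-.0003,.25],-23.5)
q=shot("scene");save(q,"r1.png",(243,125,363,215),6)
E
```

```text
t 11.7 at [ 0.5002 -0.0012  0.2681] turn [-1.000e-02 -3.900e-01  2.049e+01] shift [-0.1 -0.9 18.1] F [ 0.5  0.1 -0.3] M [-0.02  0.01 -0.02] op 0.348 ff 0.0
```

View pics/r1.png

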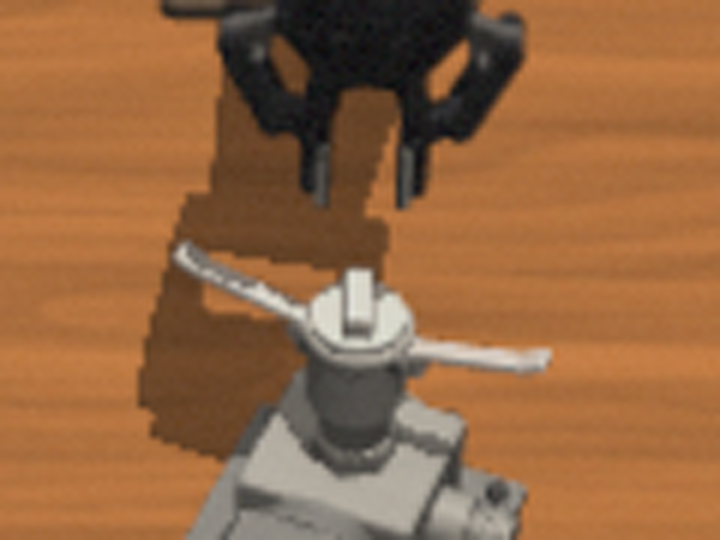

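Crop r1 shows the plug seated upright in the mouth (358,320), both arms still out (tips at (185,255) and (545,358)), and the fingers clear. Next I'll turn the gripper onto the arms' line and open it.

To row units: 62 mm / 500 = 0.124, 50 mm / 500 = 0.1, 20.5 degrees / 90 = 0.2278.

Request:
send_rows:
  rows: "0 -0.0022 0.1111 0 0 0 0.3; 0 -0.0044 0.2278 0 0 0.02 1; 0 -0.0044 0.2278 -0.0002 -0.0018 0.06 1; 0 -0.0044 0.2278 -0.0002 -0.0018 0.1 1; 0 -0.0044 0.2278 -0.0002 -0.0018 0.124 1; 0 -0.0044 0.2278 -0.0002 -0.0018 0.124 1; 0 -0.0044 0.2278 -0.0002 -0.0018 0.124 1"

```text
time: 12.62
eef_pos: [0.4989, 0.0, 0.2033]
tcp_rot: [0.979, -0.204, -0.003, -0.0]
contact_force: [-0.2, 0.7, 0.1]
opening: 0.999
finger_force: 0.0
```

```bash
python3 - <<'E'
from h import *
go([.5004,-.0003,.17],-23.5)
q=shot("scene");save(q,"r2.png",(243,115,363,205),6)
E
```

```text
t 12.62 at [0.4989 0.     0.2033] turn [ 0.06  0.35 -0.01] shift [ 1.7 -0.4 33.3] F [-0.2  0.7  0.1] M [-0.01  0.   -0.11] op 0.999 ff 0.0
```

View pics/r2.png

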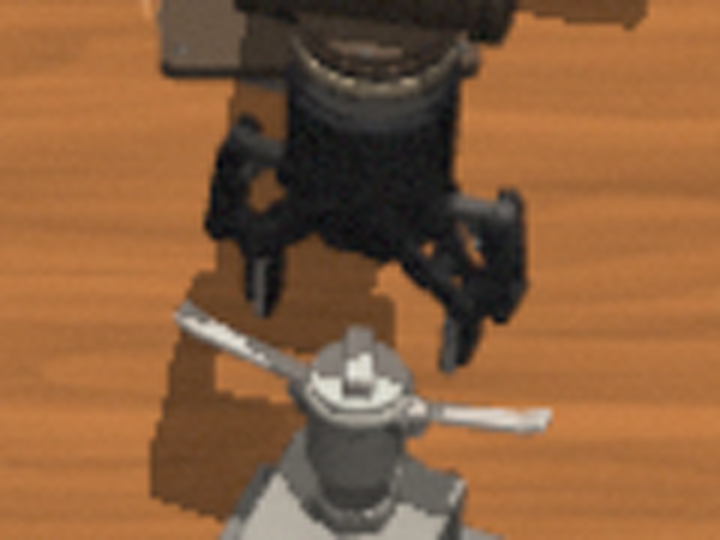

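The fingers (crop (263,300) and (455,355)) stand over the two arms, in line with them. I'll go down slowly.

To row units: 33 mm / 500 = 0.066, 28 mm / 500 = 0.056.

Request:
send_rows:
  rows: "0 0 0 0.002 -0.0004 0.012 1; 0 0 0 0.002 -0.0004 0.028 1; 0 0 0 0.002 -0.0004 0.044 1; 0 0 0 0.002 -0.0004 0.056 1; 0 0 0 0.002 -0.0004 0.066 1; 0 0 0 0.002 -0.0004 0.066 1; 0 0 0 0.002 -0.0004 0.066 1"

```text
time: 13.55
eef_pos: [0.4993, -0.0001, 0.1698]
tcp_rot: [0.979, -0.204, -0.004, -0.0]
contact_force: [0.4, 0.2, 0.4]
opening: 1.001
finger_force: 0.0
```

```bash
python3 -c "
from h import *
go([.5004,-.0003,.155],-23.5)"
```

```text
t 13.55 at [ 4.993e-01 -1.000e-04  1.698e-01] turn [ 0.08  0.41 -0.01] shift [ 1.2 -0.3 14.8] F [0.4 0.2 0.4] M [-0.04  0.03  0.02] op 1.001 ff 0.0
```

```bash
python3 - <<'E'
from h import *
q=shot("scene");save(q,"r3.png",(243,125,363,215),6)
p=shot("top")
for n,p in (("s",q),("t",p)):
  for t in ("tip_l","tip_r"):
    for r in ctrl.look_for(p,t)[:3]: print(n,t,round(r["p"],2),c2w(p,r["position"]).round(3))
E
```

```text
(no output)
```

View pics/r3.png

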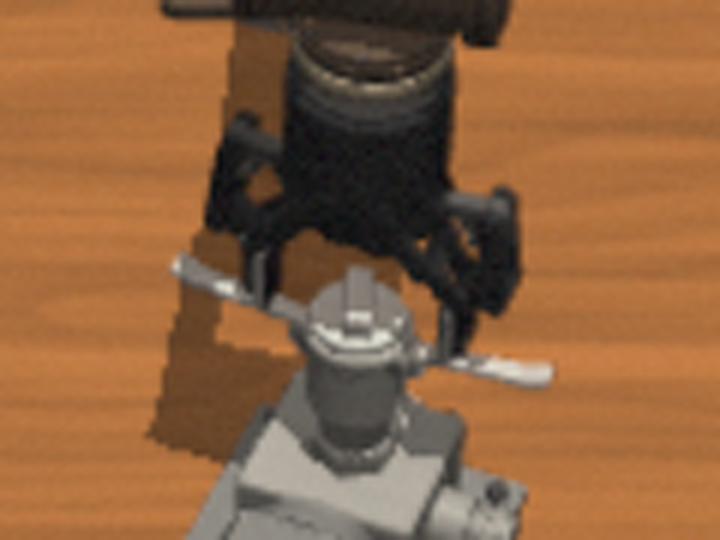

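Crop r3 shows both fingertips on the arms (262,295) and (455,350), and both arms swung slightly down together. I'll keep descending.

To row units: 15 mm / 500 = 0.03, 12 mm / 500 = 0.024, 0.4 degrees / 90 = 0.0044.

Request:
send_rows:
  rows: "0 0.0044 0 0.002 -0.0006 0.008 1; 0 0.0044 0 0.002 -0.0006 0.016 1; 0 0.0044 0 0.002 -0.0006 0.024 1; 0 0.0044 0 0.002 -0.0006 0.03 1; 0 0.0044 0 0.002 -0.0006 0.03 1"

```text
time: 14.48
eef_pos: [0.501, -0.0002, 0.1551]
tcp_rot: [0.979, -0.204, 0.001, 0.0]
contact_force: [3.3, 0.5, 1.4]
opening: 0.999
finger_force: 1.1
```

To row units: 12 mm / 500 = 0.024, 9 mm / 500 = 0.018.

Request:
send_rows:
  rows: "0 0 0 0 0 0.006 1; 0 0 0 0 0 0.012 1; 0 0 0 0 0 0.018 1; 0 0 0 0 0 0.024 1; 0 0 0 0 0 0.024 1"

```text
time: 15.1
eef_pos: [0.5002, -0.0002, 0.1425]
tcp_rot: [0.979, -0.204, -0.0, 0.001]
contact_force: [1.2, 0.5, 2.0]
opening: 1.001
finger_force: 1.4
```

```bash
python3 -c "
from h import *
go([.5004,-.0003,.139],-23.5)"
```

```text
t 15.1 at [ 5.002e-01 -2.000e-04  1.425e-01] turn [ 0.08  0.   -0.02] shift [ 0.2 -0.   3.5] F [1.2 0.5 2. ] M [-0.03 -0.22 -0.01] op 1.001 ff 1.4
```

To row units: 2.5 mm / 500 = 0.005, 2 mm / 500 = 0.004.

Request:
send_rows:
  rows: "0 0 0 0 0 0.002 0.93; 0 0 0 0 0 0.004 0.86; 0 0 0 0 0 0.005 0.8; 0 0 0 0 0 0.005 0.75; 0 0 0 0 0 0.005 0.7; 0 0 0 0 0 0.005 0.65; 0 0 0 0 0 0.005 0.6; 0 0 0 0 0 0.005 0.6"
  grip_force: 20

```text
time: 16.1
eef_pos: [0.5, -0.0, 0.1401]
tcp_rot: [0.979, -0.204, -0.001, 0.001]
contact_force: [0.3, 2.6, 0.7]
opening: 0.803
finger_force: 0.8
```

```bash
python3 -c "
from h import *
go([.5004,-.0003,.139],-23.5)"
```

```text
t 16.1 at [ 0.5    -0.      0.1401] turn [ 0.07  0.04 -0.  ] shift [0.5 0.1 1.1] F [0.3 2.6 0.7] M [0.31 0.01 0.04] op 0.803 ff 0.8
```

Request:
send_rows:
  rows: "0 0 0 0 0 0 0.55; 0 0 0 0 0 0 0.5; 0 0 0 0 0 0 0.45; 0 0 0 0 0 0 0.4; 0 0 0 0 0 0 0.3; 0 0 0 0 0 0 0.2; 0 0 0 0 0 0 0.2"

```text
time: 16.98
eef_pos: [0.5005, 0.0005, 0.1408]
tcp_rot: [0.979, -0.204, 0.0, -0.0]
contact_force: [-0.7, 4.6, 4.4]
opening: 0.721
finger_force: 21.9
```

```bash
python3 -c "
from h import *
go([.5004,-.0003,.139],-23.5)"
```

```text
t 16.98 at [5.005e-01 5.000e-04 1.408e-01] turn [-0.03 -0.01 -0.03] shift [0.2 0.8 1.8] F [-0.7  4.6  4.4] M [ 0.92  0.08 -0.01] op 0.721 ff 21.9
```

Request:
send_rows:
  rows: "0 0 0 0 -0.001 0 0; 0 0 0 0 -0.002 0 0; 0 0 0 0 -0.002 0 0; 0 0 0 0 -0.002 0 0; 0 0 0 0 -0.002 0 0"
  grip_force: 22

```text
time: 17.6
eef_pos: [0.5006, 0.0005, 0.1408]
tcp_rot: [0.979, -0.204, -0.0, 0.001]
contact_force: [-2.9, 2.7, 5.1]
opening: 0.718
finger_force: 23.1
```

```bash
python3 -c "
from h import *
go([.5004,-.0003,.139],-23.5)"
```

```text
t 17.6 at [5.006e-01 5.000e-04 1.408e-01] turn [ 0.09  0.02 -0.03] shift [0.2 0.8 1.8] F [-2.9  2.7  5.1] M [0.74 0.32 0.06] op 0.718 ff 23.1
```

Stable at about 61 mm across, so both arms look home. I'll open, rise and check.

Request:
send_rows:
  rows: "0 0 0 0 0 0 0.7; 0 0 0 0 0 0 1; 0 0 0 0 0 0 1; 0 0 0 0 0 -0.02 1; 0 0 0 0 0 -0.08 1; 0 0 0 0 0 -0.18 1; 0 0 0 0 0 -0.24 1; 0 0 0 0 0 -0.24 1"

```text
time: 18.6
eef_pos: [0.5025, 0.0005, 0.2644]
tcp_rot: [0.979, -0.204, 0.004, 0.001]
contact_force: [-0.6, 0.4, -0.7]
opening: 0.999
finger_force: 0.0
```

```bash
python3 - <<'E'
from h import *
go([.5004,-.0003,.139])
q=shot("scene");save(q,"r4.png",(243,125,363,215),6)
E
```

```text
t 18.6 at [5.025e-01 5.000e-04 2.644e-01] turn [0. 0. 0.] shift [ -2.6   1.6 125.4] F [-0.6  0.4 -0.7] M [0.01 0.01 0.01] op 0.999 ff 0.0
```

View pics/r4.png

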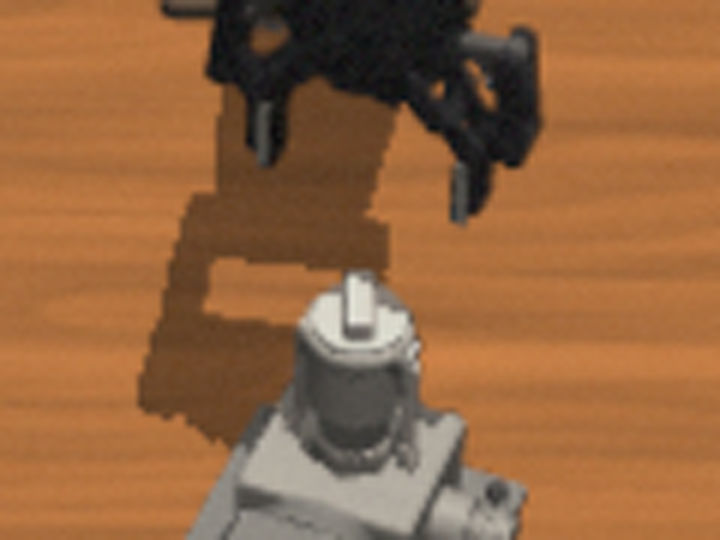

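Crop r4 shows both arms straight down beside the coupler (right arm at (408,410)), the plug upright in the mouth (358,310), and the gripper clear above.

To row units: -20 mm / 500 = -0.04.

Request:
send_rows:
  rows: "0 0 0 0 0 -0.04 1; 0 0 0 0 0 -0.04 1; 0 0 0 0 0 -0.04 1"

```text
time: 19.02
eef_pos: [0.5001, 0.001, 0.2786]
tcp_rot: [0.979, -0.204, -0.001, 0.001]
contact_force: [-0.7, -0.3, 0.0]
opening: 1.002
finger_force: 0.0
```

```bash
python3 -c "
from plant import ctrl
print(ctrl.sign_off())"
```

```text
the job is handed in; nothing more can be done
None
```

I handed the job in at about 19 s: the plug is pressed into the coupler, both cam arms were swung down together and squeezed home at about 22 N, and no bystander was touched; the sign-off gave no verdict, so "home" rests on the arms closing to about 61 mm across and the last picture.

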